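# Pack the demagnetiser tray and hold the dead-man paddle

## Robot

A 6-joint arm with a two-finger parallel gripper is mounted at the origin on a cart in front of the work surface, level with it; the furniture and walls round the work are solid. World frame = base frame: x ahead of the robot, y to its left, z up, the work surface at z = 0. Lengths are in m, angles in rad, forces in N, time in s.
With the tool pointing down it reaches from about 0.325 to 1 m from the base axis. Payload 5.1 kg.
Tool frame: the origin (TCP) lies midway between the tips of the shut fingers; the grasp point (between the pads) lies 19 mm behind it; z points along the fingers, y is the line along which they close (so a half turn about z gives the same grasp; the last joint's range is limited). The gripper opens to 85 mm and grips with 20 to 120 N. Pads are 22 mm wide; open, the fingers measure 114 mm over their backs; the gripper's body (76 mm by 85 mm) begins 54 mm behind the grasp point. The pads swing forward as they close: fully open they stand 13 mm farther back than shut.
Start: joints at [-1.368, 0.124, 1.65, -0, 1.367, -0.083], TCP at [0.183, -0.624, 0.202] pointing down, gripper open.
Joint ranges: [-2.61, 2.61], [-1.02, 2.33], [0.03, 2.71], [-1.35, 4.49], [0.32, 2.68], [-2.91, 2.91]. Speed limits (rad/s): [2.57, 2.57, 3.14, 3.14, 3.14, 3.14].

## Interface

Orientations are given as a 3x3 rotation matrix whose columns are the frame's x, y, z axes.
In Python, from rig import sense, get_image, camera_model, finish_job gives the robot as it stands.
- The arm moves only by the shell command python3 -m creep 'ROWS' [OPENING] [FORCE]. ROWS is JSON, a list that holds one entry, the list of rows, each a list of 6 numbers: the shift along the tool's x, y, z in units of 0.4 m (1.0 is 0.4 m), then the turn, a rotation vector about the tool's x, y, z in units of 180 degrees (1.0 is 180 degrees). In form: [[[x, y, z, wx, wy, wz], ...]]. A call has 1 to 8 rows; each row is the pose to reach, as a shift and turn from the pose commanded when the call began, along the tool's axes at that moment, turning the shorter way round; what a row does not reach only later rows make up. A row lasts 1/10 s, in which the tool goes at most 50 mm and 8.59 degrees, less where a joint would pass 70% of its speed; a pose out of reach is approached as far as the arm can. A call with a number of a shift or a turn outside -1 to 1 is refused whole. A call with a gripper value outside its range is refused whole. OPENING is the closure in counts, from 0 (fully open) to 255 (shut), set as the call begins (- or left out, the last holds). The fingers move at their own pace and stop on an object; FORCE is the grip in N (left out, the last holds). Time passes only in rows, so rows that repeat a pose let the fingers close. It gives the time, the measured TCP pose, the force, the opening and the grip force at its end, in the units of the state.
- sense(): the state, without advancing time (a new reading comes with each control period).
- get_image(name): name is "scene" or "top"; returns (picture, depth): 384x512x3 uint8, red, green, blue; 384x512 float32, m along the optical axis (not along the pixel's ray), 0 where there is no reading.
- camera_model(name): a dict with "intrinsics" (3x3 intrinsics, pixels), "R" (3x3) and "t" (3): a world point X has camera coordinates R X + t. Camera axes: x right, y down, z forward; pixel columns grow to the right and rows downward; lengths in m; the calibration is good to about 2 mm. A picture is of the moment at which its call begins. camera_model takes no time and is no camera call.
- finish_job(): hands the job in; it is judged then, once.
The state is a dict: "time_s": time; "joint_pos": joint angles; "qvel": joint speeds; "joint_torque": joint torques, N m; "tcp_pos": TCP position; "eef_rot": TCP orientation; "ft_force": force on the tool from outside, world axes, zero at the start; "ft_torque": the same for the moment, N m; "gripper_width": opening from 0.0 (shut) to 1.0 (fully open); "grip_force": force on a finger pad.
Only numpy, scipy, OpenCV 4.12 (cv2) and the standard library are available. Lean on these libraries where they do the work, as an engineer would, in place of code of your own. Each camera call takes 0.05 s, during which the arm holds its last target. There are 200 camera calls.

## Task

Pack the drilled steel block, the steel sleeve and the square-flanged bush flat into the low tray of the bench demagnetiser, each the same way up as it lies now, and let go of them. Then press the demagnetiser's spring-loaded dead-man paddle down to its middle position (pointer pin between the two pegs of the gauge plate) and finish while still holding it there; never push it down to its bottom stop, which trips the machine. Leave the other tools on the bench where they lie.

Things in the scene. Friction and masses are not known exactly. Their poses are not given: they have to be found in the camera images.
- unit: Bench demagnetiser, fixed: grey case 170 (x) x 250 (y) x 45 mm high. Origin under its centre; x from its front (robot side) to its back, y to its left. On top: low aluminium tray at the left, dead-man paddle at the right, hinged at the back (axis along y through 45, -75, 75 mm), free end to the front. Gauge plate (16 x 3 mm, 97 mm high) at x = -25 mm, 30 mm right (-y) of the paddle's middle line.
- tray_in (a point): Centre of the tray's inner floor, 49 mm above the bench; axes as the demagnetiser's. Inside 100 mm (x) by 66 mm (y); walls 4 mm thick rise 11 mm above the inner floor. All three parts fit with the block lengthwise (along x) by one long wall and bush and sleeve one behind the other beside it.
- paddle (a joint): Angle of the dead-man paddle (rad): 0 fully up, where it starts and springs back to; 0.42 at the bottom stop. Middle position 0.20, acceptable 0.13 to 0.27; beyond 0.36 the machine trips. At the pad the spring needs about 4 N to start moving, 8 N at 0.20, 13 N at the bottom.
- paddle_pad (a point): Centre of the top of the paddle's black rubber pad, 34 x 32 mm, 85 mm in front of the hinge; x points along the paddle to the hinge. It is about 101 mm above the bench when up, 85 mm in the middle position, 66 mm at the bottom stop. Nothing stands over it.
- setup_block: Bright steel block 84 (x) x 22 (y) x 26 mm (z) with three 9 mm holes drilled from top to bottom, lying on the bench, 0.25 kg nominal. Origin at the centre of its underside, x along its length.
- sleeve: Bright steel sleeve (short tube), outside diameter 26 mm, hole 14 mm, 24 mm high, standing upright. Origin at the centre of its underside.
- bush: Bright steel bush with a square flange: flange 34 x 34 x 4 mm with four small screw holes, round hub 16 mm across in its middle rising to 16 mm over the underside. Lies flat, hub up. Origin at the centre of its underside, x and y along the flange's edges. Can be picked by the hub.
- drum: Bystander: grey clutch drum, 73 mm across, 34 mm high. Origin under its centre. Leave it.
- spanner: Bystander: combination spanner 201 mm long, 8 mm thick, lying flat, length along its y. Origin at its middle. Leave it.
- driver_orange: Bystander: screwdriver with orange handle, 151 mm long, length along its y. Origin under its middle. Leave it.

How it is judged:
By the outcome, as a careful person would: the job done as asked, in the order asked, and still so for the second after the job is handed in, while the arm keeps its last pose, push and grip.
It also fails if it takes over 70 s, if anything falls off the work surface, if the arm or the gripper's body presses on something with over 40 N, if the wrist force passes 120 N, or if a joint passes its speed limit or range.

## Working session

There is one attempt and no reset: what is moved stays moved. The work goes in short steps, Python scripts to look and compute and a shell command to move; the robot and the scene stay as the last step left them, time stands still between calls to the robot, and variables do not carry over. Pictures are saved under pics/ and viewed, at most 10 in all, crops included, and the job is handed in when it is done.

```bash
ls; mkdir -p pics; cat > h.py <<'E'
import numpy as np, cv2
from rig import *
def snap(n):
    im,d=get_image(n); np.save(f'{n}_d.npy',d); cv2.imwrite(f'{n}.png',im[:,:,::-1]); return im,d
def world(n,u,v,d=None,z=None):
    c=camera_model(n);K=np.array(c['intrinsics']);R=np.array(c['R']);t=np.array(c['t'])
    r=np.linalg.solve(K,[u,v,1.])
    if z is None: return R.T@(r*d-t)
    o=-R.T@t; w=R.T@r
    return o+w*(z-o[2])/w[2]
E
python3 - <<'E'
from h import *
for n in('scene','top'):
    im,d=snap(n); c=camera_model(n); print(n,np.round(c['R'],3).tolist(),np.round(c['t'],3),np.array(c['intrinsics'])[0,0])
    cv2.imwrite(f'pics/{n}0.png',cv2.resize(im[:,:,::-1],(800,600)))
s=sense();print(s['time_s'],s['tcp_pos'],np.round(s['eef_rot'],3))
E
```

```text
pics
scene [[-0.627, -0.778, 0.023], [-0.351, 0.256, -0.901], [0.695, -0.573, -0.433]] [0.355 0.27  0.794] 350.84398091166366
top [[0.024, -0.995, 0.096], [-0.988, -0.039, -0.152], [0.155, -0.091, -0.984]] [-0.007  0.531  1.591] 449.70806884077433
0.1 [ 0.1830973  -0.62303176  0.20124438] [[ 0.959  0.282 -0.   ]
 [ 0.282 -0.959  0.002]
 [ 0.    -0.002 -1.   ]]
```

View pics/top0.png

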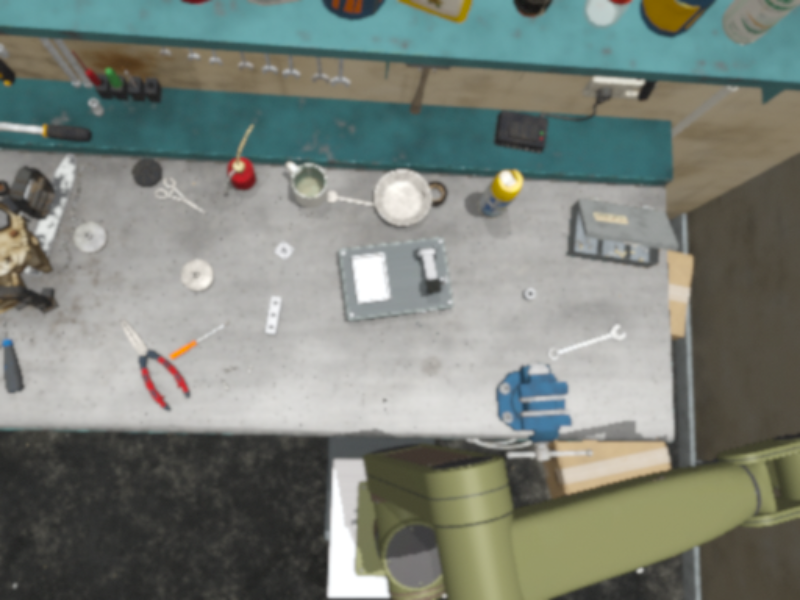

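View pics/scene0.png

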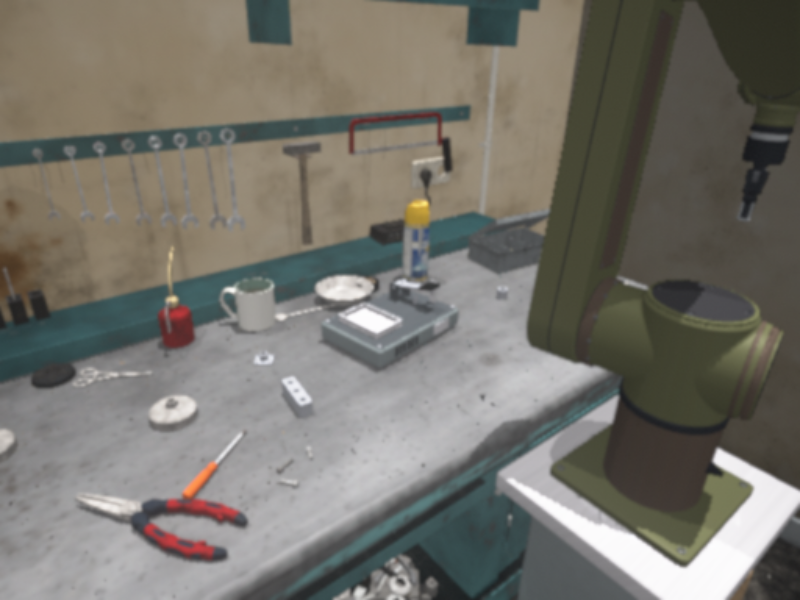

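The top view shows the block near (273,315), the bush at (284,250), the sleeve at (530,294), the tray at (371,278) and the paddle at (430,270), all in 800-wide pixels. The next step is enlarged crops and depth.

```bash
python3 - <<'E'
from h import *
im=cv2.imread('top.png')
# left: parts x160-200,y150-220 ; mid: unit ; right sleeve
a=cv2.resize(im[150:220,160:200],None,fx=6,fy=6,interpolation=cv2.INTER_CUBIC)
b=cv2.resize(im[150:210,213:293],None,fx=6,fy=6,interpolation=cv2.INTER_CUBIC)
c=cv2.resize(im[180:196,331:347],None,fx=4,fy=4,interpolation=cv2.INTER_CUBIC)
out=np.zeros((420,800,3),np.uint8); out[:420,:240]=a; out[:360,240:720]=b; out[:64,730:794]=c
cv2.imwrite('pics/crop1.png',out)
d=np.load('top_d.npy')
def zmap(x0,x1,y0,y1):
    v,u=np.mgrid[y0:y1,x0:x1]; c=camera_model('top');K=np.array(c['intrinsics'])
    r=np.linalg.inv(K)@np.stack([u.ravel(),v.ravel(),np.ones(u.size)]); P=(r*d[y0:y1,x0:x1].ravel()-np.array(c['t'])[:,None]).T@np.array(c['R'])
    return P
for n,w,zr in(('block',(160,190,188,216),(.017,.04)),('bush',(172,192,150,170),(.0025,.03)),('sleeve',(329,349,178,198),(.012,.04)),('unit',(210,296,145,210),(.035,.13)),('tray floor+',(222,252,155,200),(.046,.053)),('paddle',(262,288,152,194),(.065,.13))):
    P=zmap(*w); k=(P[:,2]>zr[0])&(P[:,2]<zr[1]); Q=P[k]
    r=cv2.minAreaRect(Q[:,:2].astype(np.float32)*1000)
    print(n,k.sum(),Q.mean(0).round(4),np.percentile(Q[:,2],[5,50,95]).round(4),np.round(r[0],1),np.round(r[1],1),round(r[2],1), 'bench',np.median(P[P[:,2]<.01,2]) if (P[:,2]<.01).any() else '')
E
```

```text
block 136 [0.4721 0.3096 0.025 ] [0.0192 0.0254 0.031 ] [472.1 309.9] [23.1 83.2] 84.3 bench -0.0008545667409480759
bush 116 [0.6319 0.295  0.0061] [0.0028 0.0051 0.0141] [630.2 294.2] [73.  69.4] 2.8 bench -0.00036965025291746227
sleeve 34 [ 0.5456 -0.2923  0.021 ] [0.0138 0.0209 0.0284] [ 546.3 -293.5] [22.4 27.1] 20.7 bench -0.0012230314144743867
unit 3108 [0.5648 0.0322 0.0486] [0.0378 0.045  0.0838] [567.3  29.9] [171.8 250.6] 9.1 bench -0.0014732807436822052
tray floor+ 499 [0.5625 0.0919 0.0489] [0.0462 0.0486 0.0523] [564.6  91.1] [158.9 105.4] 1.8 bench -0.001139939192842162
paddle 256 [ 0.5805 -0.0446  0.0889] [0.0752 0.0871 0.1048] [583.7 -48.3] [112.8  49. ] 12.9 bench -0.0020117071715312048
```

View pics/crop1.png

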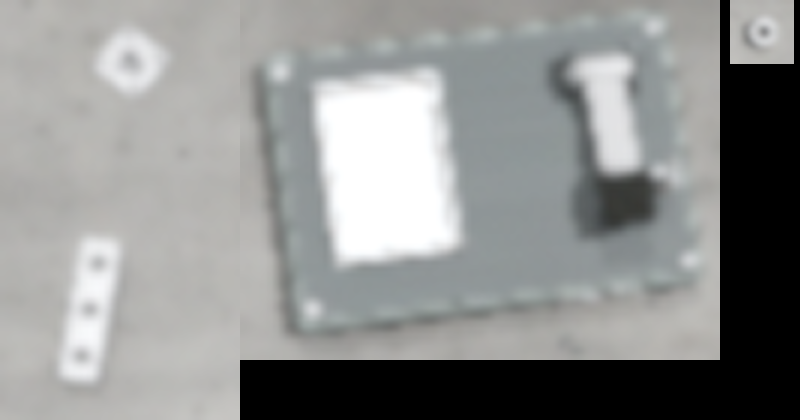

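The crops show the bush corners near (168,57), (95,62), (128,22) and (133,97), and the block holes at (97,262) and (81,355). They also show the tray's outer corners, the black pad at about (628,200) and the sleeve hole at (764,32). I'll convert these to world positions.

```bash
cat >> h.py <<'E'
from scipy.spatial.transform import Rotation as Rn
def go(x,y,z,yaw=None):
    "row (tool axes, units) from now to TCP x,y,z(m), tool-x yaw deg, pointing down"
    s=sense();R=np.array(s['eef_rot']);p=np.array(s['tcp_pos'])
    if yaw is None: yaw=np.degrees(np.arctan2(R[1,0],R[0,0]))
    a=np.radians(yaw);T=np.array([[np.cos(a),np.sin(a),0],[np.sin(a),-np.cos(a),0],[0,0,-1]])
    print('row',np.round(np.r_[R.T@(np.array([x,y,z])-p)/.4,Rn.from_matrix(R.T@T).as_rotvec()/np.pi],4).tolist(),'t',s['time_s'],'tcp',p.round(4),'yaw',round(yaw,1),'F',np.round(s['ft_force'],1),'w',s['gripper_width'],'g',s['grip_force'],'j6',s['joint_pos'][5])
U0=np.array([.5673,.0299]);UY=np.radians(9.1)
UR=np.array([[np.cos(UY),-np.sin(UY)],[np.sin(UY),np.cos(UY)]])
E
python3 - <<'E'
from h import *
def w(X,Y,x0,y0,s,z,ox=0,oy=0): return world('top',x0+(X-ox+.5)/s-.5,y0+(Y-oy+.5)/s-.5,z=z)[:2]
A=lambda X,Y,z:w(X,Y,160,150,6,z); B=lambda X,Y,z:w(X,Y,213,150,6,z,240)
ang=lambda v:np.degrees(np.arctan2(v[1],v[0])).round(1)
h=[A(97,262,.026),A(89,309,.026),A(81,355,.026)];print('block',np.mean(h,0),ang(h[0]-h[2]))
c=[A(168,57,.004),A(128,22,.004),A(95,62,.004),A(133,97,.004)];print('bush',np.mean(c,0),A(131,60,.016),[ang(c[i]-c[(i+1)%4]) for i in range(4)],[np.hypot(*(c[i]-c[(i+1)%4])).round(4) for i in range(4)])
print('sleeve',w(764,32,331,180,4,.024,730))
t=[B(312,82,.06),B(440,68,.06),B(463,245,.06),B(338,265,.06)];print('tray',np.mean(t,0),[ang(t[i]-t[(i+1)%4]) for i in range(4)],'unit',UR.T@(np.mean(t,0)-U0))
s=[B(280,70,.045),B(655,25,.045),B(690,261,.045),B(312,308,.045)];print('screws',np.mean(s,0),[ang(s[i]-s[(i+1)%4]) for i in range(4)])
o=[B(263,62,.045),B(658,12,.045),B(700,280,.045),B(298,330,.045)];print('outl',np.mean(o,0),[ang(o[i]-o[(i+1)%4]) for i in range(4)])
p=B(629,199,.101);print('pad',p,UR.T@(p-U0),'exp',U0+UR@[-.04,-.075])
go(.546,-.292,.12,62)
E
```

```text
block [0.47297772 0.30974958] -6.6
bush [0.63050841 0.29444707] [0.62760367 0.29345388] [np.float64(-129.4), np.float64(-35.7), np.float64(49.2), np.float64(142.4)] [np.float64(0.0329), np.float64(0.0321), np.float64(0.0319), np.float64(0.0328)]
sleeve [ 0.54553595 -0.29379789]
tray [0.56349653 0.08891832] [np.float64(98.9), np.float64(8.9), np.float64(-78.6), np.float64(-170.0)] unit [0.00557863 0.05887706]
screws [0.56831156 0.02941774] [np.float64(99.6), np.float64(9.3), np.float64(-80.8), np.float64(-170.4)]
outl [0.565275   0.03197251] [np.float64(100.0), np.float64(9.8), np.float64(-80.8), np.float64(-170.5)]
pad [ 0.54152985 -0.05076771] [-0.03820405 -0.07557665] exp [ 0.5396653  -0.05048236]
row [1.1037, -0.5378, 0.2043, -0.0006, -0.0003, -0.2535] t 0.1 tcp [ 0.1831 -0.623   0.2012] yaw 62 F [-0.   0.1 -0.4] w 0.9987225140809042 g 0.0 j6 -0.08260797052028963
```

```bash
python3 -m creep '[[[1,-0.54,0.1,0,0,-0.2535],[1,-0.54,0.1,0,0,-0.2535],[1,-0.54,0.1,0,0,-0.2535],[1,-0.54,0.1,0,0,-0.2535],[1,-0.54,0.1,0,0,-0.2535],[1,-0.54,0.1,0,0,-0.2535],[1,-0.54,0.1,0,0,-0.2535],[1,-0.54,0.1,0,0,-0.2535]]]' 0
python3 - <<'E'
from h import *
go(.5457,-.293,.08,62)
go(.5457,-.293,.015,62)
E
```

```text
time_s: 0.9
tcp_pos: [0.4671, -0.3413, 0.1668]
eef_rot: [[0.469, 0.883, -0.0], [0.883, -0.469, 0.0], [0.0, -0.0, -1.0]]
ft_force: [-0.0, -1.8, -0.1]
gripper_width: 0.997
grip_force: 0.0
row [0.1987, 0.1169, 0.2169, -0.0001, -0.0, 0.0] t 0.9 tcp [ 0.4671 -0.3413  0.1668] yaw 62 F [-0.  -1.8 -0.1] w 0.9969111105631997 g 0.0 j6 -0.2350565633598924
row [0.1987, 0.117, 0.3794, -0.0001, -0.0, 0.0] t 0.9 tcp [ 0.4671 -0.3413  0.1668] yaw 62 F [-0.  -1.8 -0.1] w 0.9969111105631997 g 0.0 j6 -0.2350565633598924
```

```bash
python3 -m creep '[[[0.2,0.117,0.21,0,0,0],[0.2,0.117,0.21,0,0,0],[0.2,0.117,0.21,0,0,0],[0.2,0.117,0.21,0,0,0],[0.2,0.117,0.21,0,0,0]]]' 90 40
python3 - <<'E'
from h import *
go(.5457,-.293,.011,62)
im,d=snap('top'); cv2.imwrite('pics/c2.png',cv2.resize(im[160:220,300:380,::-1],None,fx=8,fy=8,interpolation=cv2.INTER_CUBIC))
E
```

```text
time_s: 1.4
tcp_pos: [0.5447, -0.2942, 0.0828]
eef_rot: [[0.469, 0.883, -0.001], [0.883, -0.469, 0.0], [-0.0, -0.002, -1.0]]
ft_force: [0.0, 0.3, -0.2]
gripper_width: 0.647
grip_force: 0.0
row [0.0039, 0.001, 0.1795, -0.0005, 0.0001, 0.0003] t 1.4 tcp [ 0.5447 -0.2942  0.0828] yaw 62 F [ 0.   0.3 -0.2] w 0.6470995103278451 g 0.0 j6 -0.09376424617516518
```

```bash
python3 -m creep '[[[0.003,0.001,0.1,0,0,0],[0.003,0.001,0.177,0,0,0],[0.003,0.001,0.177,0,0,0],[0.003,0.001,0.177,0,0,0]]]'
python3 -m creep '[[[0,0,0,0,0,0],[0,0,0,0,0,0],[0,0,0,0,0,0],[0,0,0,0,0,0],[0,0,0,0,0,0],[0,0,0,0,0,0]]]' 255 40
```

```text
time_s: 1.85
tcp_pos: [0.5459, -0.2947, 0.0138]
eef_rot: [[0.471, 0.882, 0.001], [0.882, -0.471, -0.001], [-0.0, 0.001, -1.0]]
ft_force: [0.4, 0.0, 0.0]
gripper_width: 0.643
grip_force: 0.0
time_s: 2.45
tcp_pos: [0.546, -0.2935, 0.0126]
eef_rot: [[0.469, 0.883, 0.0], [0.883, -0.469, -0.0], [0.0, 0.0, -1.0]]
ft_force: [1.2, -0.3, 0.1]
gripper_width: -0.002
grip_force: 0.0
```

```bash
python3 - <<'E'
from h import *
im,d=snap('top');im2,_=snap('scene')
a=cv2.resize(im[165:215,310:370,::-1],None,fx=6.6,fy=6.6,interpolation=cv2.INTER_CUBIC)
b=cv2.resize(im2[150:230,270:370,::-1],(400,330),interpolation=cv2.INTER_CUBIC)
cv2.imwrite('pics/c3.png',np.hstack([a[:330,:396],b]))
go(.546,-.2935,.0126,62)
E
```

```text
row [-0.0, 0.0, -0.0003, -0.0001, -0.0, 0.0] t 2.55 tcp [ 0.546  -0.2935  0.0125] yaw 62 F [-0.1 -0.3  0. ] w -0.0021436984756059057 g 0.0 j6 -0.09128021446446417
```

View pics/c3.png

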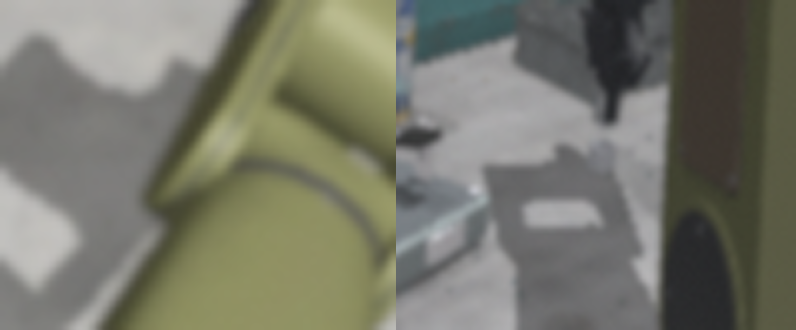

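The scene crop shows the shut fingertips at about (610,120) and the sleeve standing just in front of them at about (600,155). I'll measure both from the scene depth.

```bash
python3 - <<'E'
from h import *
d=np.load('scene_d.npy')
for X,Y in((600,145),(600,155),(600,168),(610,118),(610,105),(612,90)):
    u=270+(X-396+.5)/4-.5;v=150+(Y+.5)/4.125-.5
    print(X,Y,round(u,1),round(v,1),world('scene',u,v,d=float(d[round(v),round(u)])).round(4))
c=camera_model('scene')
for P in([.546,-.2935,.0125],[.5457,-.293,.024]):
    q=np.array(c['R'])@P+c['t'];q=np.array(c['intrinsics'])@q;print((q/q[2])[:2])
im=cv2.imread('scene.png');cv2.imwrite('pics/c4.png',cv2.resize(im[160:205,295:350],None,fx=12,fy=12,interpolation=cv2.INTER_CUBIC))
c=camera_model('scene');v,u=np.mgrid[160:205,295:350];K=np.array(c['intrinsics'])
P=(np.linalg.inv(K)@np.stack([u.ravel(),v.ravel(),np.ones(u.size)])*d[160:205,295:350].ravel()-np.array(c['t'])[:,None]).T@np.array(c['R'])
k=(P[:,2]>.006)&(P[:,2]<.03)&(np.hypot(P[:,0]-.546,P[:,1]+.29)<.08)
for p,a,b in zip(P[k],u.ravel()[k],v.ravel()[k]): print(a,b,p.round(3),end=' ')
E
```

```text
600 145 320.6 184.8 [ 0.5524 -0.2989  0.0195]
600 155 320.6 187.2 [ 0.5383 -0.2832  0.019 ]
600 168 320.6 190.3 [ 0.5364 -0.283   0.0066]
610 118 323.1 178.2 [ 0.5344 -0.2871  0.0564]
610 105 323.1 175.1 [ 0.5368 -0.2879  0.0681]
612 90 323.6 171.4 [ 0.5174 -0.2645  0.0951]
[320.74917167 187.36168818]
[321.02783313 184.68388482]
319 184 [ 0.554 -0.29   0.025] 320 184 [ 0.554 -0.297  0.023] 321 184 [ 0.552 -0.3    0.022] 322 184 [ 0.548 -0.301  0.024] 323 184 [ 0.546 -0.305  0.023] 324 184 [ 0.542 -0.305  0.025] 318 185 [ 0.552 -0.283  0.023] 319 185 [ 0.55  -0.286  0.023] 320 185 [ 0.543 -0.283  0.026] 321 185 [ 0.551 -0.3    0.019] 322 185 [ 0.547 -0.301  0.02 ] 323 185 [ 0.541 -0.299  0.023] 324 185 [ 0.536 -0.298  0.025] 318 186 [ 0.555 -0.287  0.017] 319 186 [ 0.548 -0.285  0.02 ] 320 186 [ 0.541 -0.283  0.023] 321 186 [ 0.539 -0.285  0.023] 322 186 [ 0.537 -0.288  0.023] 323 186 [ 0.535 -0.293  0.023] 324 186 [ 0.535 -0.298  0.021] 318 187 [ 0.553 -0.285  0.014] 319 187 [ 0.547 -0.285  0.016] 320 187 [ 0.541 -0.283  0.019] 321 187 [ 0.538 -0.285  0.02 ] 322 187 [ 0.534 -0.286  0.021] 323 187 [ 0.533 -0.29   0.02 ] 324 187 [ 0.534 -0.298  0.017] 318 188 [ 0.552 -0.285  0.01 ] 319 188 [ 0.545 -0.282  0.013] 320 188 [ 0.539 -0.281  0.016] 321 188 [ 0.536 -0.283  0.016] 322 188 [ 0.535 -0.287  0.016] 323 188 [ 0.534 -0.293  0.015] 324 188 [ 0.534 -0.299  0.013] 318 189 [ 0.551 -0.285  0.006] 319 189 [ 0.544 -0.282  0.009] 320 189 [ 0.539 -0.282  0.011] 321 189 [ 0.537 -0.285  0.012] 322 189 [ 0.535 -0.289  0.011] 323 189 [ 0.532 -0.29   0.012] 324 189 [ 0.531 -0.295  0.011] 320 190 [ 0.54  -0.283  0.007] 321 190 [ 0.536 -0.284  0.008] 322 190 [ 0.533 -0.287  0.008]
```

View pics/c4.png

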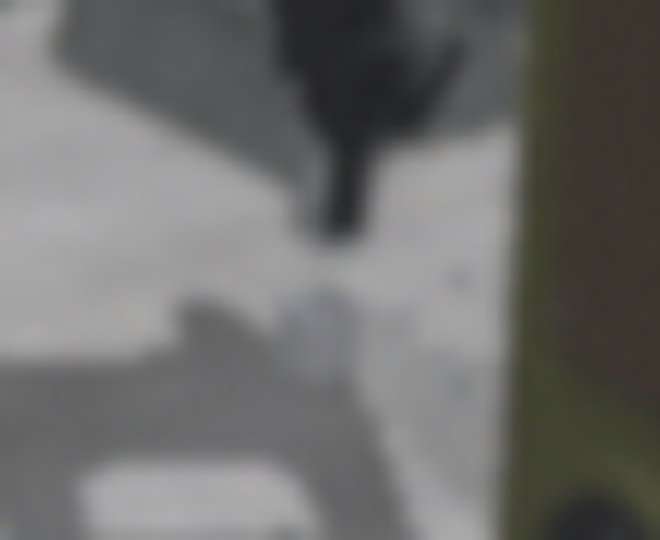

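The fingertips really sit about 25–30 mm higher than the reported TCP z, with bench visible between the tips and the untouched sleeve. I'll calibrate by stepping aside and touching the bench gently.

```bash
python3 -m creep '[[[-0.15,0,0,0,0,0],[-0.15,0,0,0,0,0],[-0.15,0,0.01,0,0,0],[-0.15,0,0.02,0,0,0],[-0.15,0,0.025,0,0,0],[-0.15,0,0.03,0,0,0],[-0.15,0,0.03,0,0,0]]]'
python3 -m creep '[[[0,0,0.008,0,0,0],[0,0,0.016,0,0,0],[0,0,0.016,0,0,0]]]'
python3 - <<'E'
from h import *
snap('scene');d=np.load('scene_d.npy')
im=cv2.imread('scene.png');cv2.imwrite('pics/c5.png',cv2.resize(im[150:205,290:350],None,fx=10,fy=10,interpolation=cv2.INTER_CUBIC))
s=sense();print(s['tcp_pos'],s['ft_force'],s['joint_pos'])
c=camera_model('scene');q=np.array(c['intrinsics'])@(np.array(c['R'])@s['tcp_pos']+c['t']);print((q/q[2])[:2])
E
```

```text
time_s: 3.25
tcp_pos: [0.5179, -0.3456, -0.0]
eef_rot: [[0.468, 0.883, -0.001], [0.883, -0.468, 0.001], [0.0, -0.001, -1.0]]
ft_force: [-0.7, -0.2, -0.8]
gripper_width: -0.002
grip_force: 0.0
time_s: 3.55
tcp_pos: [0.5176, -0.3462, -0.0065]
eef_rot: [[0.469, 0.883, -0.001], [0.883, -0.469, 0.001], [0.0, -0.001, -1.0]]
ft_force: [0.3, -0.4, -1.2]
gripper_width: -0.001
grip_force: 0.0
[ 0.51764298 -0.34631722 -0.00625471] [-0.6967095  -0.43203786  0.66530114] [-6.75814629e-01  2.75219200e-01  1.85323501e+00  2.68469612e-05
  1.01386743e+00 -1.87312385e-01]
[335.01211675 190.84327035]
```

View pics/c5.png

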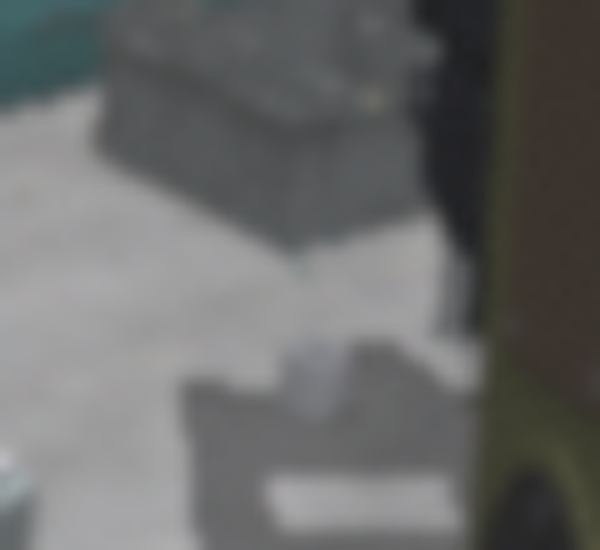

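Reported z is −6 mm with no contact. In the picture the finger tip is near (455,335), about 25 mm above the projected TCP, so I'll keep lowering in small steps.

```bash
python3 -m creep '[[[0,0,0.01,0,0,0],[0,0,0.02,0,0,0],[0,0,0.025,0,0,0],[0,0,0.025,0,0,0]]]'
python3 -m creep '[[[0,0,0.005,0,0,0],[0,0,0.01,0,0,0],[0,0,0.01,0,0,0]]]'
```

```text
time_s: 4.0
tcp_pos: [0.5174, -0.3463, -0.0165]
eef_rot: [[0.469, 0.883, -0.001], [0.883, -0.469, 0.001], [0.0, -0.001, -1.0]]
ft_force: [-0.6, -0.7, -0.3]
gripper_width: -0.004
grip_force: 0.0
time_s: 4.3
tcp_pos: [0.5177, -0.3464, -0.0202]
eef_rot: [[0.469, 0.883, -0.0], [0.883, -0.469, 0.0], [0.0, -0.001, -1.0]]
ft_force: [-0.2, 0.6, 0.0]
gripper_width: 0.003
grip_force: 0.0
```

```bash
python3 -m creep '[[[0,0,0.005,0,0,0],[0,0,0.005,0,0,0]]]'; python3 -m creep '[[[0,0,0.005,0,0,0],[0,0,0.005,0,0,0]]]'
```

```text
time_s: 4.5
tcp_pos: [0.5177, -0.3465, -0.0221]
eef_rot: [[0.469, 0.883, -0.0], [0.883, -0.469, 0.0], [0.0, -0.0, -1.0]]
ft_force: [-0.0, 0.6, -0.1]
gripper_width: 0.002
grip_force: 0.0
time_s: 4.7
tcp_pos: [0.5177, -0.3464, -0.0241]
eef_rot: [[0.469, 0.883, -0.0], [0.883, -0.469, 0.0], [0.0, -0.0, -1.0]]
ft_force: [0.4, 1.2, 0.7]
gripper_width: 0.002
grip_force: 0.0
```

```bash
python3 -m creep '[[[0,0,0.004,0,0,0],[0,0,0.004,0,0,0]]]'|grep -E 'tcp|ft_'; python3 -m creep '[[[0,0,0.004,0,0,0],[0,0,0.004,0,0,0]]]'|grep -E 'tcp|ft_'
```

```text
tcp_pos: [0.5177, -0.3465, -0.0257]
ft_force: [-0.5, -0.2, 0.6]
tcp_pos: [0.5177, -0.3465, -0.0273]
ft_force: [0.0, -0.7, 0.2]
```

```bash
python3 -m creep '[[[0,0,0.004,0,0,0],[0,0,0.004,0,0,0]]]'|grep -E 'tcp|ft_'; python3 -c "
from rig import *;import numpy as np;f=sense()['ft_force'];print(f)"
```

```text
tcp_pos: [0.5179, -0.3466, -0.0287]
ft_force: [-0.5, -0.8, 0.8]
[-0.47897781 -0.81222709  0.84439633]
```

```bash
python3 -m creep '[[[0,0,0.004,0,0,0],[0,0,0.004,0,0,0]]]'|grep -E 'tcp|ft_'
```

```text
tcp_pos: [0.518, -0.3467, -0.0288]
ft_force: [-3.8, 2.5, 8.0]
```

```bash
python3 -m creep '[[[0,0,0.004,0,0,0],[0,0,0.004,0,0,0]]]'|grep -E 'tcp|ft_'
```

```text
tcp_pos: [0.518, -0.3467, -0.0289]
ft_force: [-7.8, 5.9, 16.0]
```

Contact is at reported z = −0.0288, so the real tip is 28.8 mm above the reported TCP. I'll put that into the helper, raise, go back over the sleeve and descend.

```bash
sed -i 's/np.array(\[x,y,z\])-p)/np.array([x,y,z-.0288])-p)/' h.py
python3 -m creep '[[[0,0,-0.1,0,0,0],[0,0,-0.2,0,0,0],[0.151,-0.002,-0.2,0,0,0],[0.151,-0.002,-0.2,0,0,0],[0.151,-0.002,-0.2,0,0,0],[0.151,-0.002,-0.2,0,0,0],[0.151,-0.002,-0.2,0,0,0]]]' 90 40
python3 - <<'E'
from h import *
go(.5457,-.293,.011,62)
E
```

```text
time_s: 6.4
tcp_pos: [0.5446, -0.2933, 0.0472]
eef_rot: [[0.47, 0.883, -0.002], [0.883, -0.47, 0.001], [-0.0, -0.002, -1.0]]
ft_force: [-0.0, 0.3, 0.3]
gripper_width: 0.647
grip_force: 0.0
row [0.0021, 0.0023, 0.1624, -0.0005, 0.0001, -0.0002] t 6.4 tcp [ 0.5446 -0.2933  0.0472] yaw 62 F [-0.   0.3  0.3] w 0.6472487628177973 g 0.0 j6 -0.09119649508037564
```

```bash
python3 -m creep '[[[0.002,0.002,0.1,0,0,0],[0.002,0.002,0.162,0,0,0],[0.002,0.002,0.162,0,0,0],[0.002,0.002,0.162,0,0,0]]]'
python3 -m creep '[[[0,0,0,0,0,0],[0,0,0,0,0,0],[0,0,0,0,0,0],[0,0,0,0,0,0],[0,0,0,0,0,0]]]' 255 40
```

```text
time_s: 6.8
tcp_pos: [0.5459, -0.293, -0.0172]
eef_rot: [[0.47, 0.883, -0.001], [0.883, -0.47, 0.001], [0.0, -0.002, -1.0]]
ft_force: [-0.3, -0.5, 0.7]
gripper_width: 0.645
grip_force: 0.0
time_s: 7.3
tcp_pos: [0.548, -0.2936, -0.0144]
eef_rot: [[0.469, 0.883, 0.003], [0.883, -0.469, -0.002], [-0.001, 0.004, -1.0]]
ft_force: [-0.3, -0.4, 6.5]
gripper_width: 0.275
grip_force: 39.8
```

```bash
python3 -m creep '[[[0,0,-0.1,0,0,0],[0,0,-0.2,0,0,0],[0,0,-0.3,0,0,0],[0,0,-0.35,0,0,0],[0,0,-0.35,0,0,0],[0,0,-0.35,0,0,0]]]'
python3 - <<'E'
from h import *
go(.600,.0823,.155,99.4)
E
```

```text
time_s: 7.9
tcp_pos: [0.5463, -0.2922, 0.1228]
eef_rot: [[0.469, 0.883, -0.0], [0.883, -0.469, 0.0], [0.0, -0.0, -1.0]]
ft_force: [0.1, 0.6, -0.9]
gripper_width: 0.274
grip_force: 39.6
row [0.8899, -0.3207, -0.0084, -0.0001, -0.0001, -0.2077] t 7.9 tcp [ 0.5463 -0.2922  0.1228] yaw 99.4 F [ 0.1  0.6 -0.9] w 0.27438502837513146 g 39.583862610161304 j6 -0.08937533359866803
```

```bash
python3 -m creep '[[[0.89,-0.32,0,0,0,-0.208],[0.89,-0.32,0,0,0,-0.208],[0.89,-0.32,0,0,0,-0.208],[0.89,-0.32,0,0,0,-0.208],[0.89,-0.32,0,0,0,-0.208],[0.89,-0.32,0,0,0,-0.208],[0.89,-0.32,0,0,0,-0.208],[0.89,-0.32,0,0,0,-0.208]]]'
python3 -m creep '[[[0,0,0,0,0,0],[0,0,0,0,0,0]]]'
python3 - <<'E'
from h import *
go(.600,.0823,.074,99.4)
im,d=snap('scene');im2,_=snap('top')
a=cv2.resize(im[120:250,190:310,::-1],(390,422),interpolation=cv2.INTER_CUBIC);b=cv2.resize(im2[140:210,205:271,::-1],(398,422),interpolation=cv2.INTER_CUBIC)
cv2.imwrite('pics/c6.png',np.hstack([a,b]))
E
```

```text
time_s: 8.7
tcp_pos: [0.5987, 0.0853, 0.1199]
eef_rot: [[-0.167, 0.986, -0.005], [0.986, 0.167, 0.0], [0.001, -0.005, -1.0]]
ft_force: [-0.2, -0.6, -1.4]
gripper_width: 0.275
grip_force: 39.6
time_s: 8.9
tcp_pos: [0.599, 0.0822, 0.1205]
eef_rot: [[-0.166, 0.986, -0.005], [0.986, 0.166, -0.001], [0.0, -0.005, -1.0]]
ft_force: [0.4, 0.7, -1.5]
gripper_width: 0.276
grip_force: 39.6
row [-0.0003, 0.0034, 0.1882, -0.0015, -0.0, 0.0007] t 8.9 tcp [0.599  0.0822 0.1205] yaw 99.4 F [ 0.4  0.7 -1.5] w 0.2761707940686023 g 39.586858469992876 j6 -0.1183433172262472
```

View pics/c6.png

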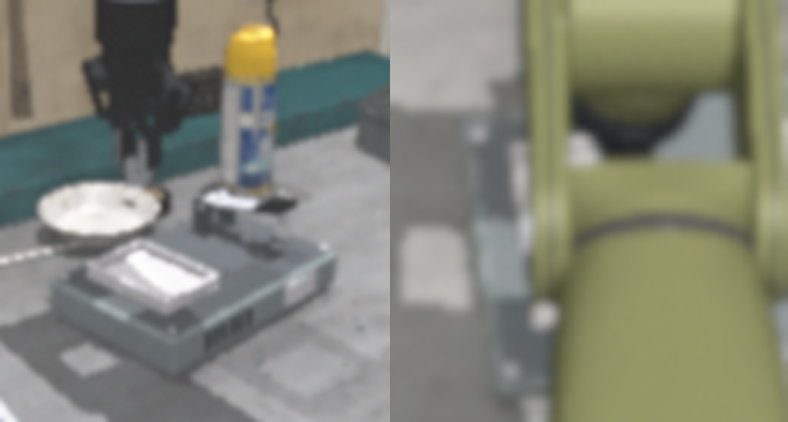

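The crop shows the sleeve in the fingers at about (137,180) and the tray rim corners near (88,265), (148,240), (217,275) and (160,308). I'll cross-check the tray and the held sleeve from this camera.

```bash
python3 - <<'E'
from h import *
d=np.load('scene_d.npy')
f=lambda X,Y:(190+(X+.5)/3.25-.5,120+(Y+.5)/3.246-.5)
t=np.array([world('scene',*f(*p),z=.06)[:2] for p in((88,265),(148,240),(217,275),(160,308))]);print(t.round(4),t.mean(0))
c=camera_model('scene');v,u=np.mgrid[150:190,215:255];K=np.array(c['intrinsics'])
P=(np.linalg.inv(K)@np.stack([u.ravel(),v.ravel(),np.ones(u.size)])*d[150:190,215:255].ravel()-np.array(c['t'])[:,None]).T@np.array(c['R'])
k=(np.hypot(P[:,0]-.6,P[:,1]-.082)<.045)&(P[:,2]>.1)
Q=P[k]; 
for z in np.arange(.11,.2,.008):
    q=Q[abs(Q[:,2]-z)<.004]
    if len(q): print(round(z,3),len(q),q[:,:2].min(0).round(4),q[:,:2].max(0).round(4),q[:,:2].mean(0).round(4))
# tray & case from top pic0 depth-free; tray rim depth from scene
v,u=np.mgrid[185:220,210:265]
P=(np.linalg.inv(K)@np.stack([u.ravel(),v.ravel(),np.ones(u.size)])*d[185:220,210:265].ravel()-np.array(c['t'])[:,None]).T@np.array(c['R'])
k=(P[:,2]>.053)&(P[:,2]<.066)&(abs(P[:,1]-.09)<.07)&(abs(P[:,0]-.56)<.08)
r=cv2.minAreaRect(P[k][:,:2].astype(np.float32)*1000);print(k.sum(),r)
E
```

```text
[[0.6066 0.1348]
 [0.6167 0.0557]
 [0.5157 0.0463]
 [0.4968 0.1281]] [0.5589556  0.09120216]
0.134 3 [0.586 0.078] [0.5954 0.0942] [0.5903 0.0852]
0.142 23 [0.5826 0.0722] [0.6044 0.0949] [0.5903 0.0867]
0.15 21 [0.5785 0.0702] [0.6153 0.0961] [0.5912 0.0875]
0.158 32 [0.5732 0.0757] [0.6223 0.0967] [0.5951 0.0875]
0.166 39 [0.5709 0.07  ] [0.6224 0.094 ] [0.5939 0.0841]
0.174 35 [0.5698 0.07  ] [0.6228 0.0959] [0.5926 0.0846]
0.182 36 [0.5723 0.0687] [0.6252 0.0959] [0.5924 0.0835]
0.19 31 [0.5696 0.0726] [0.6281 0.0963] [0.6007 0.0865]
0.198 51 [0.5563 0.0713] [0.64   0.1005] [0.6006 0.0883]
222 ((559.9627075195312, 91.44720458984375), (110.48515319824219, 77.60102844238281), 9.802447319030762)
```

```bash
python3 -m creep '[[[0.005,-0.004,0.08,0,0,0],[0.005,-0.004,0.15,0,0,0],[0.005,-0.004,0.19,0,0,0],[0.005,-0.004,0.2,0,0,0],[0.005,-0.004,0.205,0,0,0],[0.005,-0.004,0.205,0,0,0]]]'
python3 -m creep '[[[0,0,0.004,0,0,0],[0,0,0.008,0,0,0],[0,0,0.008,0,0,0]]]'
```

```text
time_s: 9.6
tcp_pos: [0.5997, 0.0833, 0.0425]
eef_rot: [[-0.164, 0.987, 0.002], [0.987, 0.164, 0.0], [-0.0, 0.002, -1.0]]
ft_force: [-0.8, -0.2, 0.2]
gripper_width: 0.274
grip_force: 39.6
time_s: 9.9
tcp_pos: [0.599, 0.0837, 0.0386]
eef_rot: [[-0.164, 0.986, 0.001], [0.986, 0.164, -0.0], [-0.0, 0.001, -1.0]]
ft_force: [0.3, 0.8, -0.0]
gripper_width: 0.275
grip_force: 39.6
```

```bash
python3 -m creep '[[[0,-0.005,0.003,0,0,0],[0,-0.005,0.006,0,0,0],[0,-0.005,0.006,0,0,0]]]'|grep -E 'tcp|ft_'
python3 -m creep '[[[0,0,0.003,0,0,0],[0,0,0.003,0,0,0]]]'|grep -E 'tcp|ft_'
```

```text
tcp_pos: [0.5965, 0.0833, 0.0355]
ft_force: [0.3, 0.8, -1.4]
tcp_pos: [0.5969, 0.0833, 0.0347]
ft_force: [-0.8, 0.2, -0.9]
```

```bash
python3 -m creep '[[[0,0,0.003,0,0,0],[0,0,0.003,0,0,0]]]'|grep -E 'tcp|ft_'
```

```text
tcp_pos: [0.5971, 0.0833, 0.0346]
ft_force: [-3.6, -1.2, 6.5]
```

```bash
python3 -m creep '[[[0,0,0,0,0,0],[0,0,0,0,0,0],[0,0,-0.02,0,0,0],[0,0,-0.1,0,0,0],[0,0,-0.2,0,0,0],[0,0,-0.25,0,0,0],[0,0,-0.25,0,0,0]]]' 130 40
python3 - <<'E'
from h import *
go(.473,.3098,.06,173.6)
E
```

```text
time_s: 11.3
tcp_pos: [0.5998, 0.0834, 0.1387]
eef_rot: [[-0.164, 0.986, 0.009], [0.986, 0.164, 0.0], [-0.001, 0.009, -1.0]]
ft_force: [-0.0, 0.5, -0.1]
gripper_width: 0.487
grip_force: 0.0
row [0.6105, -0.2222, 0.2661, 0.0022, 0.0021, -0.412] t 11.3 tcp [0.5998 0.0834 0.1387] yaw 173.6 F [-0.   0.5 -0.1] w 0.48740662320729145 g 0.0 j6 -0.11530250010331441
```

```bash
python3 -m creep '[[[0.61,-0.222,0,0,0,-0.412],[0.61,-0.222,0,0,0,-0.412],[0.61,-0.222,0,0,0,-0.412],[0.61,-0.222,0,0,0,-0.412],[0.61,-0.222,0,0,0,-0.412],[0.61,-0.222,0.1,0,0,-0.412],[0.61,-0.222,0.2,0,0,-0.412],[0.61,-0.222,0.2,0,0,-0.412]]]'
python3 - <<'E'
from h import *
go(.473,.3098,.0115,173.6)
im,d=snap('top');im2,_=snap('scene')
c=camera_model('scene');d=np.load('scene_d.npy')
a=cv2.resize(im2[170:240,195:305,::-1],(400,255),interpolation=cv2.INTER_CUBIC);b=cv2.resize(im[145:213,210:290,::-1],(400,340),interpolation=cv2.INTER_CUBIC)
o=np.zeros((340,800,3),np.uint8);o[:255,:400]=a;o[:,400:]=b;cv2.imwrite('pics/c7.png',o)
E
```

```text
time_s: 12.1
tcp_pos: [0.463, 0.3072, 0.0452]
eef_rot: [[-0.98, 0.197, -0.012], [0.197, 0.98, -0.007], [0.011, -0.009, -1.0]]
ft_force: [-0.2, -0.5, -0.5]
gripper_width: 0.493
grip_force: 0.0
row [-0.0249, 0.0127, 0.156, -0.0027, -0.0036, -0.0275] t 12.1 tcp [0.463  0.3072 0.0452] yaw 173.6 F [-0.2 -0.5 -0.5] w 0.4925017767666546 g 0.0 j6 -0.8835423034358184
```

View pics/c7.png

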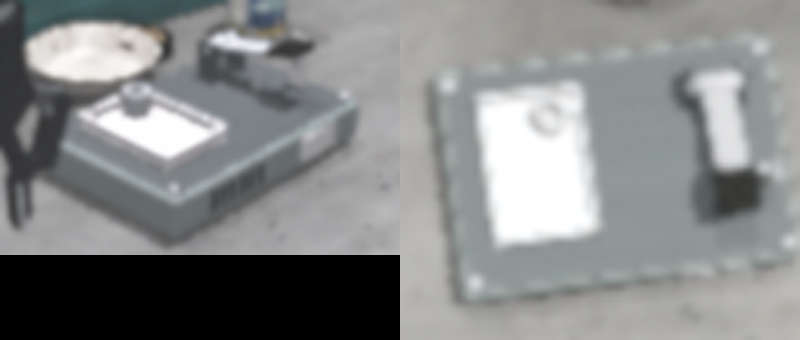

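The sleeve stands upright in the tray, at (546,121) in the top crop with the tray centred near (537,163). That puts it about 31 mm back and 10 mm right of the tray centre, as planned. Next is the block.

```bash
python3 -m creep '[[[-0.025,0.0127,0.05,0,0,-0.0275],[-0.025,0.0127,0.05,0,0,-0.0275],[-0.025,0.0127,0.05,0,0,-0.0275]]]'
python3 - <<'E'
from h import *
go(.473,.3098,.0115,173.6)
E
```

```text
time_s: 12.5
tcp_pos: [0.48, 0.3121, 0.0335]
eef_rot: [[-0.992, 0.123, -0.0], [0.123, 0.992, -0.0], [0.0, -0.0, -1.0]]
ft_force: [0.4, -0.4, -0.5]
gripper_width: 0.488
grip_force: 0.0
row [0.0167, -0.0079, 0.1271, -0.0001, -0.0001, -0.0037] t 12.5 tcp [0.48   0.3121 0.0335] yaw 173.6 F [ 0.4 -0.4 -0.5] w 0.48790322034031336 g 0.0 j6 -0.9647217936370818
```

```bash
python3 -m creep '[[[0.017,-0.008,0.03,0,0,-0.0037],[0.017,-0.008,0.08,0,0,-0.0037],[0.017,-0.008,0.126,0,0,-0.0037],[0.017,-0.008,0.126,0,0,-0.0037],[0.017,-0.008,0.126,0,0,-0.0037]]]'
python3 -m creep '[[[0,0,0,0,0,0],[0,0,0,0,0,0],[0,0,0,0,0,0],[0,0,0,0,0,0],[0,0,0,0,0,0]]]' 255 60
```

```text
time_s: 13.0
tcp_pos: [0.4723, 0.3098, -0.017]
eef_rot: [[-0.994, 0.108, -0.0], [0.108, 0.994, -0.0], [0.0, -0.0, -1.0]]
ft_force: [0.3, 0.8, 0.9]
gripper_width: 0.491
grip_force: 0.0
time_s: 13.5
tcp_pos: [0.4741, 0.3106, -0.0153]
eef_rot: [[-0.994, 0.108, 0.002], [0.108, 0.994, 0.001], [-0.002, 0.001, -1.0]]
ft_force: [-0.6, -0.4, 5.9]
gripper_width: 0.237
grip_force: 61.9
```

```bash
python3 -m creep '[[[0,0,-0.1,0,0,0],[0,0,-0.2,0,0,0],[0,0,-0.3,0,0,0],[0,0,-0.3,0,0,0],[0,0,-0.3,0,0,0]]]'
python3 - <<'E'
from h import *
go(.5584,.1092,.125,189.4)
E
```

```text
time_s: 14.0
tcp_pos: [0.4731, 0.3101, 0.1036]
eef_rot: [[-0.994, 0.108, 0.001], [0.108, 0.994, 0.001], [-0.001, 0.001, -1.0]]
ft_force: [-0.9, -0.4, -4.0]
gripper_width: 0.242
grip_force: 60.9
row [-0.2662, -0.4763, 0.0183, 0.0002, 0.0004, -0.0866] t 14.0 tcp [0.4731 0.3101 0.1036] yaw 189.4 F [-0.9 -0.4 -4. ] w 0.24221306499929388 g 60.9295691549778 j6 -0.9775331019377878
```

```bash
python3 -m creep '[[[-0.266,-0.476,0.018,0,0,-0.0866],[-0.266,-0.476,0.018,0,0,-0.0866],[-0.266,-0.476,0.018,0,0,-0.0866],[-0.266,-0.476,0.018,0,0,-0.0866],[-0.266,-0.476,0.018,0,0,-0.0866],[-0.266,-0.476,0.018,0,0,-0.0866],[-0.266,-0.476,0.018,0,0,-0.0866],[-0.266,-0.476,0.018,0,0,-0.0866]]]'
python3 - <<'E'
from h import *
go(.5584,.1092,.066,189.4)
im,d=snap('scene');cv2.imwrite('pics/c8.png',cv2.resize(im[130:245,185:305,::-1],(626,600),interpolation=cv2.INTER_CUBIC))
E
```

```text
time_s: 14.8
tcp_pos: [0.5567, 0.11, 0.0941]
eef_rot: [[-0.986, -0.164, -0.003], [-0.164, 0.986, 0.0], [0.003, 0.001, -1.0]]
ft_force: [-0.3, 1.0, -3.0]
gripper_width: 0.24
grip_force: 60.9
row [-0.0044, -0.0027, 0.1421, 0.0002, -0.001, 0.0003] t 14.8 tcp [0.5567 0.11   0.0941] yaw 189.4 F [-0.3  1.  -3. ] w 0.23977548738446058 g 60.89457795023918 j6 -1.6357604732489355
```

View pics/c8.png

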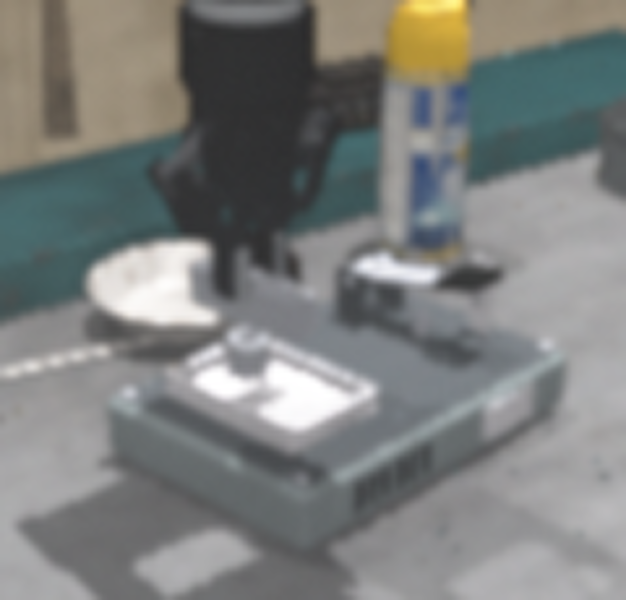

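The block is held level above the tray, from about (195,265) to (340,300), and the sleeve is standing at (245,350). Lowering.

```bash
python3 -m creep '[[[-0.004,-0.002,0.06,0,0,0],[-0.004,-0.002,0.11,0,0,0],[-0.004,-0.002,0.125,0,0,0],[-0.004,-0.002,0.135,0,0,0],[-0.004,-0.002,0.135,0,0,0]]]'|grep -E 'tcp|ft_'
python3 -m creep '[[[0,0,0.004,0,0,0],[0,0,0.008,0,0,0],[0,0,0.008,0,0,0]]]'|grep -E 'tcp|ft_'
```

```text
tcp_pos: [0.5597, 0.1092, 0.0419]
ft_force: [-0.3, -0.3, -2.3]
tcp_pos: [0.5601, 0.1087, 0.039]
ft_force: [0.6, 0.2, -2.7]
```

```bash
python3 -m creep '[[[0,0,0.004,0,0,0],[0,0,0.008,0,0,0],[0,0,0.01,0,0,0],[0,0,0.01,0,0,0]]]'|grep -E 'tcp|ft_'
python3 -m creep '[[[0,0,0.003,0,0,0],[0,0,0.003,0,0,0]]]'|grep -E 'tcp|ft_'
```

```text
tcp_pos: [0.5597, 0.1086, 0.0343]
ft_force: [0.9, 0.6, -2.5]
tcp_pos: [0.56, 0.1087, 0.0337]
ft_force: [-0.8, -1.6, -1.1]
```

```bash
python3 -m creep '[[[0,0,0.003,0,0,0],[0,0,0.003,0,0,0]]]'|grep -E 'tcp|ft_'
python3 -m creep '[[[0,0,0.002,0,0,0],[0,0,0.002,0,0,0]]]'|grep -E 'tcp|ft_'
```

```text
tcp_pos: [0.5602, 0.1087, 0.0337]
ft_force: [-4.2, -1.0, 6.3]
tcp_pos: [0.5603, 0.1087, 0.0337]
ft_force: [-6.7, -1.2, 9.6]
```

```bash
python3 -m creep '[[[0,0,0,0,0,0],[0,0,0,0,0,0],[0,0,-0.02,0,0,0],[0,0,-0.1,0,0,0],[0,0,-0.2,0,0,0],[0,0,-0.2,0,0,0],[0,0,-0.2,0,0,0]]]' 130 40
python3 - <<'E'
from h import *
go(.628,.294,.10,141.6)
E
```

```text
time_s: 17.35
tcp_pos: [0.561, 0.1088, 0.1133]
eef_rot: [[-0.987, -0.163, 0.004], [-0.163, 0.987, 0.0], [-0.004, -0.0, -1.0]]
ft_force: [0.2, -1.3, -1.0]
gripper_width: 0.495
grip_force: 0.0
row [-0.2404, 0.4295, 0.1061, 0.0004, 0.0011, 0.2656] t 17.35 tcp [0.561  0.1088 0.1133] yaw 141.6 F [ 0.2 -1.3 -1. ] w 0.49538491937669676 g 0.0 j6 -1.6372907873506315
```

```bash
python3 -m creep '[[[-0.24,0.43,0,0,0,0.2656],[-0.24,0.43,0,0,0,0.2656],[-0.24,0.43,0,0,0,0.2656],[-0.24,0.43,0,0,0,0.2656],[-0.24,0.43,0.1,0,0,0.2656],[-0.24,0.43,0.1,0,0,0.2656],[-0.24,0.43,0.1,0,0,0.2656],[-0.24,0.43,0.1,0,0,0.2656]]]' 150
python3 - <<'E'
from h import *
go(.628,.294,.0075,141.6)
snap('top');d=np.load('top_d.npy')
c=camera_model('top');K=np.array(c['intrinsics'])
def pts(n,x0,x1,y0,y1):
    c=camera_model(n);d=np.load(f'{n}_d.npy');v,u=np.mgrid[y0:y1,x0:x1]
    return (np.linalg.inv(np.array(c['intrinsics']))@np.stack([u.ravel(),v.ravel(),np.ones(u.size)])*d[y0:y1,x0:x1].ravel()-np.array(c['t'])[:,None]).T@np.array(c['R'])
a=np.radians(9.4);R=np.array([[np.cos(a),-np.sin(a)],[np.sin(a),np.cos(a)]])
P=pts('top',215,265,150,205);L=(P[:,:2]-[.5615,.0905])@R
for n,zr in(('tall',(.064,.085)),('rim',(.054,.064))):
    k=(P[:,2]>zr[0])&(P[:,2]<zr[1])&(abs(L[:,1])<.045)&(abs(L[:,0])<.07)
    for m,kk in(('y>4',k&(L[:,1]>.004)),('y<4',k&(L[:,1]<=.004))):
        if kk.any(): print(n,m,kk.sum(),L[kk].min(0).round(4),L[kk].max(0).round(4),L[kk].mean(0).round(4))
E
```

```text
time_s: 18.15
tcp_pos: [0.6261, 0.2938, 0.0705]
eef_rot: [[-0.785, 0.62, -0.001], [0.62, 0.785, -0.0], [0.001, -0.001, -1.0]]
ft_force: [0.2, 0.4, 0.7]
gripper_width: 0.408
grip_force: 0.0
row [-0.0037, 0.0036, 0.2294, -0.0004, -0.0002, 0.0006] t 18.15 tcp [0.6261 0.2938 0.0705] yaw 141.6 F [0.2 0.4 0.7] w 0.40781141501788376 g 0.0 j6 -0.5411325525852011
tall y>4 144 [-0.0526  0.0065] [0.0494 0.0363] [0.0004 0.0183]
tall y<4 35 [-0.0397 -0.0363] [ 0.052  -0.0016] [ 0.0319 -0.0162]
rim y>4 51 [-0.0532  0.0066] [0.0547 0.0369] [0.0002 0.028 ]
rim y<4 75 [-0.0539 -0.0431] [0.0554 0.0034] [ 0.0014 -0.0235]
```

```bash
python3 -m creep '[[[-0.003,0.003,0.1,0,0,0],[-0.003,0.003,0.18,0,0,0],[-0.003,0.003,0.22,0,0,0],[-0.003,0.003,0.228,0,0,0],[-0.003,0.003,0.228,0,0,0]]]'
python3 -m creep '[[[0,0,0,0,0,0],[0,0,0,0,0,0],[0,0,0,0,0,0],[0,0,0,0,0,0],[0,0,0,0,0,0]]]' 255 40
```

```text
time_s: 18.7
tcp_pos: [0.6287, 0.2943, -0.0191]
eef_rot: [[-0.784, 0.621, 0.001], [0.621, 0.784, 0.0], [-0.0, 0.001, -1.0]]
ft_force: [-0.4, 0.0, -0.3]
gripper_width: 0.414
grip_force: 0.0
time_s: 19.2
tcp_pos: [0.6299, 0.2949, -0.0172]
eef_rot: [[-0.784, 0.621, 0.004], [0.621, 0.784, 0.001], [-0.002, 0.003, -1.0]]
ft_force: [0.0, -0.9, 5.9]
gripper_width: 0.149
grip_force: 39.3
```

```bash
python3 -m creep '[[[0,0,-0.1,0,0,0],[0,0,-0.2,0,0,0],[0,0,-0.3,0,0,0],[0,0,-0.3,0,0,0],[0,0,-0.3,0,0,0]]]' 255 60
python3 - <<'E'
from h import *
go(.5479,.0746,.12,99.4)
E
```

```text
time_s: 19.7
tcp_pos: [0.629, 0.2946, 0.1022]
eef_rot: [[-0.784, 0.621, 0.003], [0.621, 0.784, 0.001], [-0.002, 0.003, -1.0]]
ft_force: [-0.0, -0.6, -1.2]
gripper_width: 0.136
grip_force: 58.6
row [-0.1827, -0.5571, 0.0261, 0.0011, 0.0002, 0.2345] t 19.7 tcp [0.629  0.2946 0.1022] yaw 99.4 F [-0.  -0.6 -1.2] w 0.13599693497744678 g 58.60135853290558 j6 -0.5398518266709009
```

```bash
python3 -m creep '[[[-0.183,-0.557,0.026,0,0,0.2345],[-0.183,-0.557,0.026,0,0,0.2345],[-0.183,-0.557,0.026,0,0,0.2345],[-0.183,-0.557,0.026,0,0,0.2345],[-0.183,-0.557,0.026,0,0,0.2345],[-0.183,-0.557,0.026,0,0,0.2345],[-0.183,-0.557,0.026,0,0,0.2345],[-0.183,-0.557,0.026,0,0,0.2345]]]'
python3 - <<'E'
from h import *
go(.5479,.0746,.078,99.4)
im,d=snap('scene');cv2.imwrite('c9.png',im[:,:,::-1])
E
```

```text
time_s: 20.5
tcp_pos: [0.5467, 0.0748, 0.0888]
eef_rot: [[-0.164, 0.986, -0.001], [0.986, 0.164, 0.0], [0.001, -0.001, -1.0]]
ft_force: [-0.6, 0.1, -0.3]
gripper_width: 0.133
grip_force: 58.8
row [-0.0011, 0.0029, 0.0991, -0.0004, -0.0002, 0.0003] t 20.5 tcp [0.5467 0.0748 0.0888] yaw 99.4 F [-0.6  0.1 -0.3] w 0.13296772035623042 g 58.77531945705414 j6 -0.12672123471305868
```

```bash
python3 -m creep '[[[-0.001,0.002,0.06,0,0,0],[-0.001,0.002,0.1,0,0,0],[-0.001,0.002,0.115,0,0,0],[-0.001,0.002,0.115,0,0,0]]]'|grep -E 'tcp|ft_'
python3 -m creep '[[[0,0,0.007,0,0,0],[0,0,0.014,0,0,0],[0,0,0.02,0,0,0],[0,0,0.02,0,0,0]]]'|grep -E 'tcp|ft_'
```

```text
tcp_pos: [0.5467, 0.0744, 0.042]
ft_force: [-0.4, 0.0, -0.6]
tcp_pos: [0.5479, 0.0739, 0.0358]
ft_force: [-1.4, 0.2, -0.7]
```

```bash
python3 -m creep '[[[0,0,0.003,0,0,0],[0,0,0.006,0,0,0],[0,0,0.006,0,0,0]]]'|grep -E 'tcp|ft_'
python3 -m creep '[[[0,0,0.003,0,0,0],[0,0,0.003,0,0,0]]]'|grep -E 'tcp|ft_'
```

```text
tcp_pos: [0.5478, 0.0739, 0.0333]
ft_force: [-0.2, 0.1, -0.6]
tcp_pos: [0.5479, 0.0739, 0.0321]
ft_force: [-0.6, -0.2, -0.9]
```

Its underside is at about 49 mm, so contact is due.

```bash
python3 -m creep '[[[0,0,0.003,0,0,0],[0,0,0.003,0,0,0]]]'|grep -E 'tcp|ft_'
python3 -m creep '[[[0,0,0.002,0,0,0],[0,0,0.002,0,0,0]]]'|grep -E 'tcp|ft_'
```

```text
tcp_pos: [0.5481, 0.0739, 0.0319]
ft_force: [-2.6, 0.0, 4.7]
tcp_pos: [0.5483, 0.0739, 0.0319]
ft_force: [-4.7, -0.6, 8.3]
```

```bash
python3 -m creep '[[[0,0,-0.004,0,0,0],[0,0,-0.004,0,0,0],[0,0,-0.004,0,0,0],[0,0,-0.03,0,0,0],[0,0,-0.1,0,0,0],[0,0,-0.2,0,0,0],[0,0,-0.25,0,0,0],[0,0,-0.25,0,0,0]]]' 185
python3 - <<'E'
from h import *
go(.5405,-.0505,.13,99.4)
E
```

```text
time_s: 23.05
tcp_pos: [0.551, 0.074, 0.1353]
eef_rot: [[-0.163, 0.987, 0.009], [0.987, 0.163, 0.0], [-0.001, 0.009, -1.0]]
ft_force: [0.5, 1.1, -0.8]
gripper_width: 0.274
grip_force: 0.0
row [-0.3028, -0.0773, 0.085, 0.0028, 0.0003, -0.0001] t 23.05 tcp [0.551  0.074  0.1353] yaw 99.4 F [ 0.5  1.1 -0.8] w 0.2738366908310807 g 0.0 j6 -0.1268580521430466
```

```bash
python3 -m creep '[[[-0.1,-0.026,0,0,0,0],[-0.2,-0.052,0,0,0,0],[-0.303,-0.077,0,0.0028,0,0],[-0.303,-0.077,0.03,0.0028,0,0],[-0.303,-0.077,0.06,0.0028,0,0],[-0.303,-0.077,0.06,0.0028,0,0],[-0.303,-0.077,0.06,0.0028,0,0]]]' 255 40
python3 - <<'E'
from h import *
go(.5405,-.0505,.101,99.4)
im,d=snap('scene');im2,_=snap('top')
a=cv2.resize(im[140:240,195:305,::-1],(500,455),interpolation=cv2.INTER_CUBIC);b=cv2.resize(im2[145:207,213:255,::-1],(300,443),interpolation=cv2.INTER_CUBIC)
o=np.zeros((455,800,3),np.uint8);o[:,:500]=a;o[:443,500:]=b;cv2.imwrite('pics/c10.png',o)
E
```

```text
time_s: 23.75
tcp_pos: [0.5365, -0.0494, 0.1048]
eef_rot: [[-0.165, 0.986, -0.011], [0.986, 0.165, -0.001], [0.001, -0.011, -1.0]]
ft_force: [0.5, 1.5, -0.2]
gripper_width: 0.002
grip_force: 0.0
row [-0.0044, 0.0103, 0.0815, -0.0035, -0.0003, 0.0004] t 23.75 tcp [ 0.5365 -0.0494  0.1048] yaw 99.4 F [ 0.5  1.5 -0.2] w 0.002439821241654182 g 0.0 j6 -0.3542114344591574
```

View pics/c10.png

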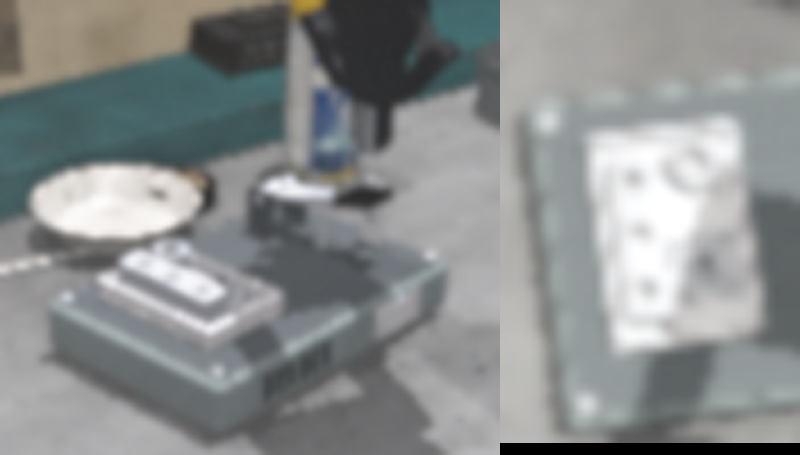

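The last picture shows all three parts flat in the tray. In the right crop the block is along the left wall at (640,235), with the sleeve behind at (690,165) and the bush in front at (705,262). The shut fingers hang over the pad, so now I press.

```bash
python3 -m creep '[[[-0.004,0.002,0.03,-0.0035,0,0],[-0.004,0.002,0.06,-0.0035,0,0],[-0.004,0.002,0.068,-0.0035,0,0],[-0.004,0.002,0.068,-0.0035,0,0],[-0.004,0.002,0.068,-0.0035,0,0]]]'|grep -E 'tcp|rot|ft_'
python3 -c "
from h import *
go(.537,-.051,.087,99.4)"
```

```text
tcp_pos: [0.5383, -0.0521, 0.0792]
eef_rot: [[-0.163, 0.987, 0.002], [0.987, 0.163, 0.0], [-0.0, 0.002, -1.0]]
ft_force: [-0.2, -0.2, 0.4]
row [0.0032, -0.003, 0.0525, 0.0008, 0.0, -0.0] t 24.35 tcp [ 0.5383 -0.0521  0.0792] yaw 99.4 F [-0.2 -0.2  0.4] w -0.004330657124932232 g 0.0 j6 -0.360508683162657
```

```bash
python3 -m creep '[[[0.003,-0.003,0.01,0,0,0],[0.003,-0.003,0.016,0,0,0],[0.003,-0.003,0.016,0,0,0]]]'|grep -E 'tcp|ft_'
python3 -m creep '[[[0,0,0.006,0,0,0],[0,0,0.01,0,0,0],[0,0,0.01,0,0,0]]]'|grep -E 'tcp|ft_'
```

```text
tcp_pos: [0.537, -0.0513, 0.0731]
ft_force: [-0.7, -1.4, 3.8]
tcp_pos: [0.5367, -0.0514, 0.0686]
ft_force: [-2.6, -1.0, 5.2]
```

```bash
python3 -m creep '[[[0,0,0.004,0,0,0],[0,0,0.009,0,0,0],[0,0,0.009,0,0,0]]]'|grep -E 'tcp|ft_'
python3 -m creep '[[[0,0,0.004,0,0,0],[0,0,0.007,0,0,0],[0,0,0.007,0,0,0]]]'|grep -E 'tcp|ft_'
```

```text
tcp_pos: [0.5367, -0.0513, 0.0651]
ft_force: [-2.6, -1.1, 6.1]
tcp_pos: [0.5365, -0.0514, 0.0623]
ft_force: [-3.3, -0.5, 6.4]
```

```bash
python3 -m creep '[[[0,0,0.004,0,0,0],[0,0,0.008,0,0,0],[0,0,0.012,0,0,0],[0,0,0.014,0,0,0],[0,0,0.014,0,0,0]]]'|grep -E 'tcp|ft_'
python3 - <<'E'
from h import *
im,d=snap('scene');c=camera_model('scene');K=np.array(c['intrinsics'])
v,u=np.mgrid[180:215,240:300]
P=(np.linalg.inv(K)@np.stack([u.ravel(),v.ravel(),np.ones(u.size)])*d[180:215,240:300].ravel()-np.array(c['t'])[:,None]).T@np.array(c['R'])
L=(P[:,:2]-U0)@UR; k=(abs(L[:,1]+.07)<.03)&(P[:,2]>.06)&(P[:,2]<.11)
for x in np.arange(-.06,.06,.01):
    q=k&(abs(L[:,0]-x)<.005)
    if q.any(): print(round(x,3),q.sum(),np.percentile(P[q,2],[0,50,90,100]).round(4))
E
```

```text
tcp_pos: [0.536, -0.0515, 0.0567]
ft_force: [-4.5, -1.5, 6.5]
-0.06 35 [0.0769 0.0962 0.1068 0.1098]
-0.05 32 [0.0782 0.0892 0.1055 0.1093]
-0.04 21 [0.0793 0.0904 0.1046 0.1092]
-0.03 12 [0.078  0.085  0.0966 0.0994]
-0.02 5 [0.0775 0.0817 0.0837 0.085 ]
-0.01 14 [0.0605 0.0802 0.0808 0.0812]
0.0 14 [0.0613 0.0781 0.0813 0.0823]
0.01 9 [0.0761 0.079  0.0805 0.0806]
0.02 12 [0.0749 0.0793 0.0807 0.0819]
0.03 25 [0.0626 0.0779 0.0826 0.0857]
0.04 30 [0.06   0.0789 0.0833 0.0849]
0.05 15 [0.0606 0.0779 0.0844 0.0848]
```

Tip height is 85.5 mm, and the depth image shows the paddle level, which is its middle position. Handing in.

```bash
python3 -m creep '[[[0,0,0,0,0,0],[0,0,0,0,0,0],[0,0,0,0,0,0],[0,0,0,0,0,0]]]'|grep -E 'tcp|ft_|time'; python3 -c "
from rig import *;print(finish_job())"
```

```text
time_s: 26.5
tcp_pos: [0.536, -0.0515, 0.0568]
ft_force: [-5.2, -1.1, 7.7]
the job is handed in; nothing more can be done
None
```

The block, sleeve and bush lie flat in the tray and are released; I handed the job in at 26.5 s with the paddle held at about its middle position (about 0.2 rad, judged from tip height and depth, not from the pointer pin).

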